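# Reading a preset angle on a sprung stud

### The job

Take the small grey instrument case's lid by its bar and swing it right back until it rests on its stop and stays open. Lift the pendulum angle gauge out by its yellow grip, set its steel foot on the brass ball stud and press lightly, so that the sprung stud gives a few millimetres but does not bottom out, then rock the gauge sideways until its swinging blue pointer settles on the red mark of the dial. Finish while holding the gauge still like that, with the pointer on the mark and the stud still pressed; leave the bottles and the beaker alone.

Things in the scene. Friction and masses are not known exactly. Their poses are not given: they have to be found in the camera images.
- case: grey instrument case fixed to the worktop, base 110 (x) x 130 (y) x 90 mm high, open on top when the lid is back; origin at the centre of its underside; x points to the back, where the hinge is; the gauge stands inside on a floor 5 mm thick, its foot loosely (3 mm play) in a rubber frame whose top is 20 mm above the case's underside
- case_lid (a joint): the case's lid angle: 0 shut, 1.75 rad fully back on its stop; 50 mm deep, 110 x 130 mm hood, 0.3 kg, lightly damped hinge. Shut, the case is 140 mm high. It falls shut below about 0.95 rad and falls gently open beyond about 1.15 rad
- lid_hinge (a point): point on the lid's hinge axis at the middle of the case's rear rim, 90 mm above the worktop; does not move; the axis runs along the case's y
- lid_bar (a point): middle of the lid's carrying bar: a round steel bar 10 mm thick, 80 mm long along the case's y, standing 48 mm out from the lid's front wall (43 mm free gap behind it), 115 mm above the worktop when shut and 25 mm below the top of the shut lid. It turns with the lid about lid_hinge (160 mm from it) and is straight up on the lid's edge when the lid stands at 90 degrees, so fingers pointing down can pinch it across its thickness and follow its arc without turning
- stud_block: pale, whitish aluminium block 90 x 90 x 26 mm fixed to the worktop, with a dark collar up to 33 mm and the ball stud in its middle; origin at the centre of its underside
- stud (a joint): how far the sprung stud is pressed down: 0 free, 0.015 m bottomed out; needs about 1.5 N to start and 0.5 N more per mm
- stud_top (a point): top of the stud's brass ball (32 mm diameter), 80 mm above the worktop when free; moves down as it is pressed
- gauge: pendulum angle gauge, 0.25 kg, 126 mm high in all: steel foot 40 (x) x 90 (y) x 8 mm, black round housing 84 mm diameter and 22 mm thick with its centre 48 mm above the underside, white dial on its -x face (towards the robot), yellow grip on top. Origin at the centre of the foot's underside; z up through the grip; y to the left as seen by the robot. The gauge is rocked about its own x axis
- gauge_grip (a point): centre of the free part of the yellow grip of the gauge, 110 mm above the foot's underside; the grip is 30 mm wide (y), 16 mm thick (x) and reaches from 90 to 126 mm
- gauge_foot (a point): centre of the underside of the gauge's foot
- gauge_pointer (a joint): angle of the blue pointer on the dial, rad: it hangs from the dial's centre and swings freely about the gauge's x axis; 0 when the gauge is upright, positive when its tip is displaced towards the gauge's +y (left seen by the robot). Turning the gauge about its x axis by -a brings the pointer to +a. After a disturbance it swings for one to two seconds
- gauge_mark (a joint): angle of the red mark on the dial, same sense and zero as gauge_pointer; set beforehand, always between 0.14 and 0.33, and stays there
- pointer_tip (a point): lower end of the blue pointer, 34 mm from the dial's centre
- mark_tip (a point): middle of the red mark (4 mm wide) at 34 mm from the dial's centre
- amber_bottle: bystander: small brown bottle with black cap, 46 x 46 x 102 mm; origin at its underside
- beaker: bystander: small clear beaker, 53 x 53 x 69 mm; origin at its underside
- hdpe_bottle: bystander: white bottle, 60 x 60 x 129 mm; origin at its underside
Mind the look-alikes: they are no part of the job. Of the things that look like the stud_block, the larger one is meant.

How it is judged:
By the outcome, as a careful person would: the job done as asked, in the order asked, and still so for the second after the job is handed in, while the arm keeps its last pose, push and grip.
It also fails if it takes over 58 s, if anything falls off the work surface, if the arm or the gripper's body presses on something with over 40 N, if the wrist force passes 120 N, or if a joint passes its speed limit or range.

### The arm

A 6-joint arm with a two-finger parallel gripper is mounted at the origin on a cart in front of the work surface, level with it; the furniture and walls round the work are solid. World frame = base frame: x ahead of the robot, y to its left, z up, the work surface at z = 0. Lengths are in m, angles in rad, forces in N, time in s.
With the tool pointing down it reaches from about 0.35 to 0.975 m from the base axis. Payload 7.1 kg.
Tool frame: the origin (TCP) lies midway between the tips of the shut fingers; the grasp point (between the pads) lies 19 mm behind it; z points along the fingers, x is the direction in which the jaws open and shut, and the axes are right-handed (so a half turn about z gives the same grasp; the last joint's range is limited). The gripper opens to 88 mm and grips with 3 to 60 N. Pads are 20 mm wide; open, the fingers measure 115 mm over their backs; the gripper's body (75 mm by 178 mm) begins 61 mm behind the grasp point.
Start: joints at [-0.019, 0.423, 1.63, -0, 1.089, -0.019], TCP at [0.625, 0, 0.223] pointing down, gripper open.
Joint ranges: [-3, 3], [-0.9, 2.11], [0.09, 2.58], [-1.31, 4.45], [0.11, 2.69], [-2.54, 2.54]. Speed limits (rad/s): [2.39, 2.39, 3.01, 3.14, 3.14, 3.14].

### API

Orientations are given as a unit quaternion [w, x, y, z].
In Python, from station import move_pose, movel, movej, command_gripper, wait, inverse_kinematics, read_camera, camera_info, MotionError, job_done, get_time, get_joint_pos, get_qvel, get_effort, get_tcp_pos, get_ee_rot, get_ft_force, get_ft_torque, get_grip_width gives the robot as it stands. Calls block until the motion is done:
- move_pose(position, orientation): joint-space move of the TCP to a pose.
- movel(position, frame=None, v=0.15, until_force=None): straight line of the TCP; frame=None keeps the orientation; v is the mean speed in m/s. With until_force (N) it stops when the force on the tool has changed by that much, and returns True; else False.
- movej(angles): joint-space move.
- command_gripper(opening): opening from 0.0 (shut) to 1.0 (fully open); the grip force is fixed at half the most; returns when the fingers have stopped.
- wait(seconds).
- inverse_kinematics(position, orientation): joint angles nearest the present ones, or None.
- read_camera(name): name is "scene" or "side" or "wrist"; returns the picture (480x640x3 uint8, red, green, blue); there is no depth.
- camera_info(name): a dict with "intrinsics" (3x3 intrinsics, pixels), "dist" ([k1, k2, p1, p2, k3] as OpenCV has them; the pictures are not rectified), "T" (4x4, takes a point from camera to world coordinates); the wrist camera has in their place "tool_from_camera" (4x4, takes a point from camera to tool coordinates, whose origin is the TCP and whose axes are the tool frame's). Camera axes: x right, y up, looking along -z (the intrinsics and any distortion apply to the point x, -y, -z); pixel columns grow to the right and rows downward; lengths in m; the calibration is good to about 2 mm. A picture is of the moment at which its call begins: read the wrist's pose just before it. camera_info takes no time and is no camera call.
A pose or a line that the arm cannot do raises MotionError and nothing moves.
- job_done(): hands the job in, once; it reports no verdict.
Readings, each from a call of its own:
- get_time(): time.
- get_joint_pos(): joint angles.
- get_qvel(): joint speeds.
- get_effort(): joint torques, N m.
- get_tcp_pos(): TCP position.
- get_ee_rot(): TCP orientation.
- get_ft_force(): force on the tool from outside, world axes, zero at the start.
- get_ft_torque(): the same for the moment, N m.
- get_grip_width(): opening from 0.0 (shut) to 1.0 (fully open).
Only numpy, scipy, OpenCV 4.12 (cv2) and the standard library are available. Lean on these libraries where they do the work, as an engineer would, in place of code of your own. Each camera call takes 0.05 s, during which the arm holds its last target. There are 200 camera calls.

## Working session

There is one attempt and no reset: what is moved stays moved. The work goes in short steps, each a Python script; the robot and the scene stay as the last script left them, time stands still between calls to the robot, and variables do not carry over. Pictures are saved under pics/ and viewed, about 8 in all and at most 12, crops included, and the job is handed in when it is done.

```bash
mkdir -p pics; ls; cat > h.py <<'E'
import numpy as np, cv2
from station import *
def snap(n,f):
    im=read_camera(n); cv2.imwrite(f'pics/{f}.png',im[:,:,::-1]); return im
def ray(n,uv,T=None):
    c=camera_info(n); K=np.array(c["intrinsics"]); d=np.array(c["dist"])
    p=cv2.undistortPoints(np.array([[uv]],float),K,d)[0,0]
    T=np.array(c["T"]) if T is None else T
    v=T[:3,:3]@np.array([p[0],-p[1],-1.]); return T[:3,3],v/np.linalg.norm(v)
def onz(n,uv,z,T=None):
    o,v=ray(n,uv,T); return o+v*(z-o[2])/v[2]
def Rq(q):
    from scipy.spatial.transform import Rotation as R
    return R.from_quat([q[1],q[2],q[3],q[0]]).as_matrix()
def qR(M):
    from scipy.spatial.transform import Rotation as R
    q=R.from_matrix(M).as_quat(); return [q[3],q[0],q[1],q[2]]
def wristT():
    T=np.eye(4); T[:3,:3]=Rq(get_ee_rot()); T[:3,3]=get_tcp_pos()
    return T@np.array(camera_info("wrist")["tool_from_camera"])
def tri(n1,u1,n2,u2,T1=None,T2=None):
    a,v=ray(n1,u1,T1); b,w=ray(n2,u2,T2)
    s=np.linalg.lstsq(np.c_[v,-w],b-a,rcond=None)[0]
    p,q=a+s[0]*v,b+s[1]*w; return (p+q)/2,np.linalg.norm(p-q)
E
python3 - <<'E'
from h import *
a=snap("scene","scene0");b=snap("side","side0")
for n in("scene","side"):
    T=np.array(camera_info(n)["T"]);print(n,T.round(3).tolist(),np.array(camera_info(n)["intrinsics"]).tolist())
print(get_ee_rot(),np.array(camera_info("wrist")["tool_from_camera"]).round(3).tolist(),get_time())
E
```

```text
pics
scene [[0.806, 0.374, -0.459, 0.105], [-0.592, 0.503, -0.629, -0.749], [-0.004, 0.779, 0.627, 0.788], [0.0, 0.0, 0.0, 1.0]] [[534.2277616725029, 0.0, 321.23785181069314], [0.0, 534.2277616725029, 238.04649370487851], [0.0, 0.0, 1.0]]
side [[0.831, 0.241, -0.502, 0.194], [-0.557, 0.378, -0.74, -0.69], [0.011, 0.894, 0.448, 0.477], [0.0, 0.0, 0.0, 1.0]] [[466.72617459096705, 0.0, 324.8161795504735], [0.0, 466.72617459096705, 240.83641010442426], [0.0, 0.0, 1.0]]
[-1.85683928e-05  9.99999761e-01 -3.32490768e-06 -6.90510945e-04] [[1.0, 0.001, -0.0, 0.0], [0.001, -0.961, -0.276, -0.077], [-0.0, 0.276, -0.961, -0.162], [0.0, 0.0, 0.0, 1.0]] 0.1
```

View pics/scene0.png

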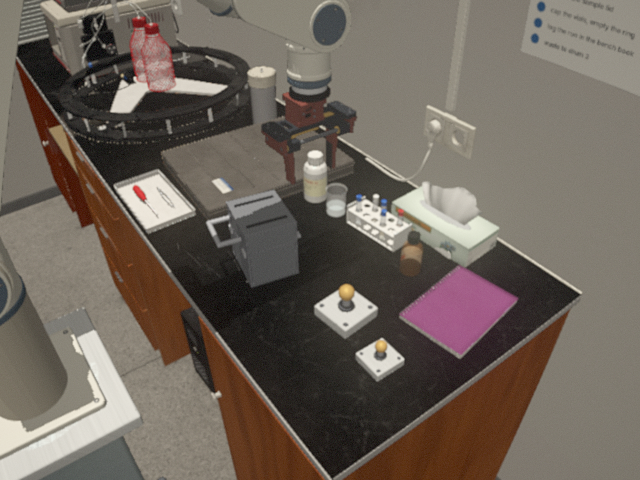

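View pics/side0.png

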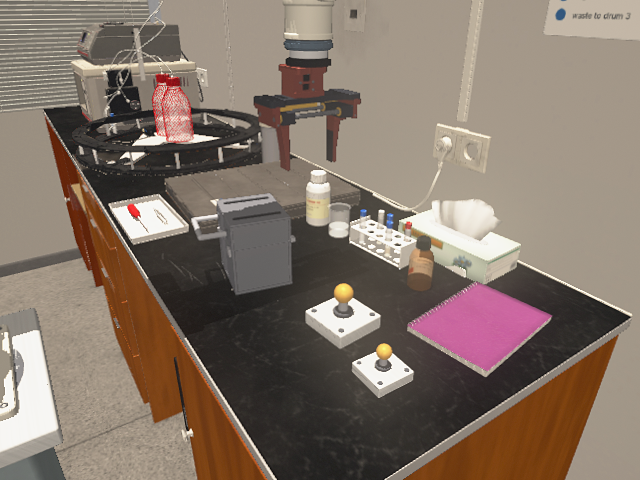

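Scene shows the shut case at about (262,235) with its bar at (215,235), the large stud block at (346,310) with its ball at (346,291), and the small look-alike at (380,357). The side view shows the case at (255,243) and the ball at (344,294).

```bash
python3 - <<'E'
from h import *
ims={n:cv2.imread(f'pics/{n}0.png') for n in("scene","side")}
B={}
for n,(x,y,w,h) in {"scene":(320,275,60,40),"side":(320,270,50,45)}.items():
    hsv=cv2.cvtColor(ims[n][y:y+h,x:x+w],cv2.COLOR_BGR2HSV)
    m=cv2.inRange(hsv,(12,110,100),(32,255,255));c=max(cv2.findContours(m,0,2)[0],key=cv2.contourArea)
    (cx,cy),r=cv2.minEnclosingCircle(c);B[n]=(cx+x,cy+y);print(n,B[n],r)
print("ball",tri("scene",B["scene"],"side",B["side"]))
for n in B: print(onz(n,B[n],.064))
# block top contour
for n,(x,y,w,h) in {"scene":(305,280,80,60),"side":(295,285,95,65)}.items():
    hsv=cv2.cvtColor(ims[n][y:y+h,x:x+w],cv2.COLOR_BGR2HSV)
    m=cv2.inRange(hsv,(0,0,185),(180,50,255));c=max(cv2.findContours(m,0,2)[0],key=cv2.contourArea).reshape(-1,2)
    h_=[c[:,0].argmin(),c[:,0].argmax(),c[:,1].argmin()]
    for k in h_: print(n,c[k]+[x,y],onz(n,c[k]+[x,y],.026).round(4))
a=cv2.resize(ims["scene"][180:290,190:310],None,fx=3.3,fy=3.3,interpolation=2)
b=cv2.resize(ims["side"][180:290,180:300],None,fx=3.3,fy=3.3,interpolation=2)
cv2.imwrite("pics/crop.png",np.hstack([a,b]))
print(get_time())
E
```

```text
scene (346.08064460754395, 291.26612854003906) 8.266623497009277
side (343.3151664733887, 292.4146919250488) 9.981419563293457
ball (array([ 0.57310721, -0.18718209,  0.06976342]), np.float64(0.0011810949297475814))
[ 0.57741977 -0.18291165  0.064     ]
[ 0.57788917 -0.17985385  0.064     ]
scene [315 306] [ 0.5275 -0.1491  0.026 ]
scene [376 308] [ 0.6203 -0.2249  0.026 ]
scene [337 291] [ 0.5879 -0.1416  0.026 ]
side [306 310] [ 0.5297 -0.1425  0.026 ]
side [379 317] [ 0.6191 -0.224   0.026 ]
side [332 298] [ 0.5864 -0.1365  0.026 ]
0.1
```

View pics/crop.png

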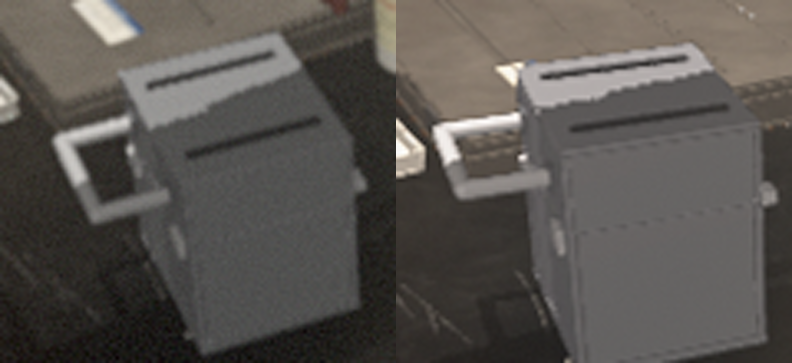

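The crop shows the lid top corners, scene crop (122,72), (278,34), (357,133), (187,180), and the bar ends at (64,142) and (95,214). In the side crop the bar ends are at (45,132) and (70,190).

```bash
python3 - <<'E'
from h import *
S=lambda p:(p[0]/3.3+190,p[1]/3.3+180)
D=lambda p:(p[0]/3.3+180,p[1]/3.3+180)
sc=dict(fl=(122,72),bl=(278,34),br=(357,133),fr=(187,180),barL=(64,142),barR=(95,214))
sd=dict(fl=(125,68),bl=(309,42),br=(368,125),fr=(169,152),barL=(45,132),barR=(70,190))
for k in sc:
    z=.115 if 'bar' in k else .14
    print(k,onz("scene",S(sc[k]),z).round(4),onz("side",D(sd[k]),z).round(4),tri("scene",S(sc[k]),"side",D(sd[k]))[0].round(3))
E
```

```text
fl [0.492  0.1193 0.14  ] [0.4937 0.1213 0.14  ] [0.492 0.117 0.142]
bl [0.5962 0.096  0.14  ] [0.605  0.1016 0.14  ] [0.595 0.088 0.146]
br [ 0.5766 -0.0252  0.14  ] [ 0.5721 -0.0266  0.14  ] [ 0.576 -0.023  0.138]
fr [ 0.4695 -0.0032  0.14  ] [ 0.4677 -0.0012  0.14  ] [ 0.467 -0.006  0.142]
barL [0.4399 0.1063 0.115 ] [0.4395 0.1132 0.115 ] [0.435 0.096 0.123]
barR [0.4221 0.0302 0.115 ] [0.4246 0.0336 0.115 ] [0.421 0.026 0.119]
```

```bash
cat >> h.py <<'E'
def Rdown(p):
    c,s=np.cos(p),np.sin(p); return np.array([[c,s,0],[s,-c,0],[0,0,-1.]])
def wpix(P,T):  # project world pt in wrist view
    c=camera_info("wrist"); q=np.linalg.inv(T)@np.append(P,1); q=np.array([q[0],-q[1],-q[2]])
    return cv2.projectPoints(q.reshape(1,1,3),np.zeros(3),np.zeros(3),np.array(c["intrinsics"]),np.array(c["dist"]))[0][0,0]
E
python3 - <<'E'
from h import *
move_pose([.475,.06,.29],qR(Rdown(-.19)))
T=wristT();np.save("T1.npy",T);snap("wrist","w1");print(get_time(),get_tcp_pos(),np.array(camera_info("wrist")["intrinsics"])[0,0],get_ft_force())
psi=-.19;C=np.array([.534,.047])
for a,b,z in[(-.055,.065,.14),(.055,.065,.14),(-.055,-.065,.14),(.055,-.065,.14),(-.103,.04,.115),(-.103,-.04,.115)]:
    c,s=np.cos(psi),np.sin(psi);print(a,b,wpix([C[0]+a*c-b*s,C[1]+a*s+b*c,z],T).round(1))
E
```

```text
0.8833 [0.47615957 0.05975094 0.28979805] 408.6845963435171 [0.55684507 0.16803182 0.2903867 ]
-0.055 0.065 [333.4 139.6]
0.055 0.065 [480.8 139.8]
-0.055 -0.065 [332.8 300.2]
0.055 -0.065 [464.8 300. ]
-0.103 0.04 [274.2 169.6]
-0.103 -0.04 [277.6 261.8]
```

View pics/w1.png

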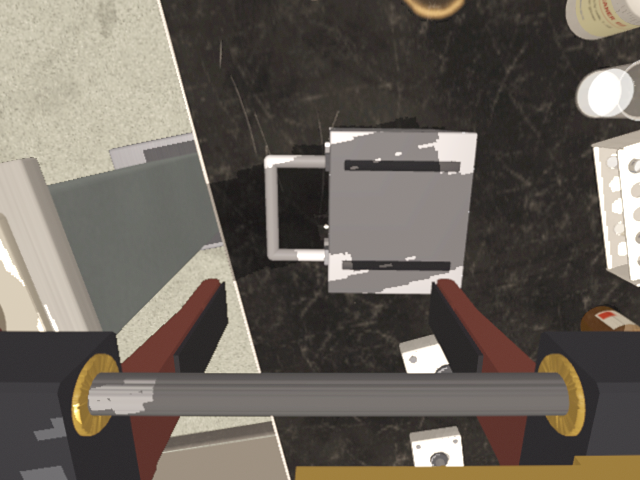

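The wrist view shows the lid corners at (330,129), (476,132), (329,292) and (464,294), with the bar centreline at about x=271, y 161–256.

```bash
python3 - <<'E'
from h import *
T=np.load("T1.npy")
P={k:onz("wrist",u,z,T)[:2] for k,u,z in[("fl",(330,129.5),.14),("bl",(476,132.5),.14),("fr",(329,292),.14),("br",(464,294),.14),("bL",(271.5,161),.115),("bR",(271.5,256),.115)]}
for k,v in P.items(): print(k,v.round(4))
o=dict(fl=(-.055,.065),bl=(.055,.065),fr=(-.055,-.065),br=(.055,-.065),bL=(-.103,.04),bR=(-.103,-.04))
A=np.array([o[k] for k in P]);B=np.array([P[k] for k in P])
H=(A-A.mean(0)).T@(B-B.mean(0)); psi=np.arctan2(H[0,1]-H[1,0],H[0,0]+H[1,1])
R=np.array([[np.cos(psi),-np.sin(psi)],[np.sin(psi),np.cos(psi)]])
t=B.mean(0)-R@A.mean(0);print(psi,t,((R@A.T).T+t-B).round(4).tolist())
h=t+R@[.055,0];b=t+R@[-.103,0];print("hinge",h,"bar",b)
np.save("case.npy",[psi,*t])
# feasibility of arc
q=qR(Rdown(psi));phi=np.arctan2(.025,.158)
for th in(0,.9,1.74):
    x=-.16*np.cos(th+phi);z=.09+.16*np.sin(th+phi)
    print(th,inverse_kinematics([*(h+R@[x,0]),z-.019],q))
E
```

```text
fl [0.4912 0.1288]
bl [0.5973 0.1064]
fr [0.466  0.0014]
br [ 0.5756 -0.0217]
bL [0.4398 0.1129]
bR [0.4213 0.0334]
-0.19376850299779488 [0.53220638 0.05360099] [[-0.0004, -0.0009], [0.0014, 0.0004], [-0.0003, -0.001], [-0.0019, 0.0009], [-0.0009, -0.0002], [0.0021, 0.0008]]
hinge [0.58617708 0.04301028] bar [0.43113397 0.07343448]
0 [ 1.41522049e-01  3.69530207e-01  2.11740873e+00 -4.44089210e-16
  6.54653712e-01  3.35290552e-01]
0.9 [ 9.05291189e-02  2.74462228e-01  1.88707525e+00 -4.44089210e-16
  9.80055177e-01  2.84297622e-01]
1.74 [ 3.33477155e-02  4.41249848e-01  1.60119422e+00 -4.44089210e-16
  1.09914858e+00  2.27116219e-01]
```

```bash
python3 - <<'E'
from h import *
psi,tx,ty=np.load("case.npy");R=np.array([[np.cos(psi),-np.sin(psi)],[np.sin(psi),np.cos(psi)]]);h=np.array([tx,ty])+R@[.055,0]
phi=np.arctan2(.025,.158);M=Rdown(psi)
def P(th,dx=0,dz=0):
    return [*(h+R@[-.16*np.cos(th+phi)+dx,0]),.09+.16*np.sin(th+phi)-.019+dz]
command_gripper(.45)
move_pose(P(0,dz=.07),qR(M))
print("hit",movel(P(0),v=.12,until_force=15),get_tcp_pos(),P(0))
command_gripper(0.0)
f0=get_ft_force();print(get_grip_width()*88,"mm",f0.round(1),get_time())
dx=0
for th in np.arange(.12,1.75,.12):
    movel(P(th,dx),v=.15)
    f=get_ft_force();fx=f[:2]@R[:,0]
    print(round(th,2),f.round(1),round(fx,1))
    if np.linalg.norm(f)>60: print("STOP");break
print(get_time(),get_grip_width()*88,get_tcp_pos())
snap("side","s1")
E
```

```text
hit False [0.43210397 0.0735164  0.09678513] [np.float64(0.43110064711009566), np.float64(0.07344102340762652), np.float64(0.09600537282528891)]
9.013337732059044 mm [-3.4  1.6  5.7] 3.675
0.12 [-3.2  1.5 -0.6] -3.4
0.24 [-5.5 -0.2 -0.9] -5.4
0.36 [-7.3  0.5  2.8] -7.3
0.48 [-9.9  1.6  5.9] -10.0
0.6 [-13.2   1.9  10.7] -13.3
0.72 [-17.6   1.3  18.3] -17.5
0.84 [-15.1  -2.4  20.9] -14.3
0.96 [-10.4  -4.9  17.2] -9.3
1.08 [-6.8 -6.1 14. ] -5.5
1.2 [-4.1 -6.1 11.1] -2.9
1.32 [-1.9 -6.5  6.7] -0.6
1.44 [-0.7 -6.   5. ] 0.5
1.56 [-0.2 -5.5  3.4] 0.8
1.68 [-0.2 -3.9  1.9] 0.6
7.525 9.35231958052671 [0.62903255 0.03336156 0.22553923]
```

View pics/s1.png

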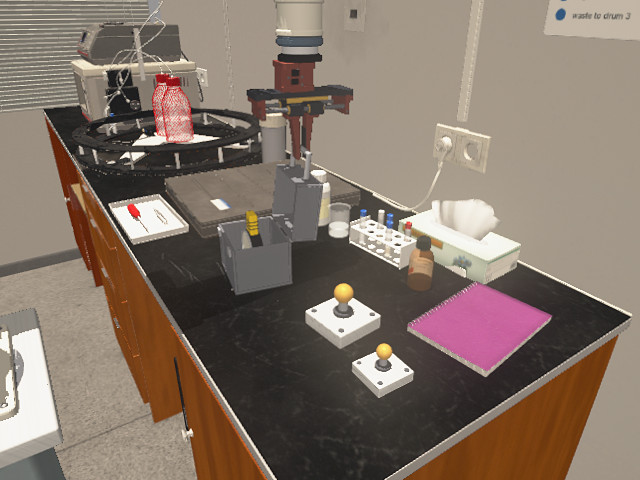

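The side view shows the lid standing open at about 1.68 rad, held by the bar. The yellow grip is visible in the case at (252,222).

```bash
python3 - <<'E'
from h import *
psi,tx,ty=np.load("case.npy");R=np.array([[np.cos(psi),-np.sin(psi)],[np.sin(psi),np.cos(psi)]]);h=np.array([tx,ty])+R@[.055,0]
phi=np.arctan2(.025,.158)
def P(th,dx=0,dz=0): return [*(h+R@[-.16*np.cos(th+phi)+dx,0]),.09+.16*np.sin(th+phi)-.019+dz]
movel(P(1.745),v=.1);print(get_ft_force().round(1))
command_gripper(.5)
movel(P(1.745,dz=.06),v=.2)
C=np.array([tx,ty])
move_pose([*(C+R@[-.03,0]),.27],qR(Rdown(psi+np.pi/2)))
wait(.3)
T=wristT();np.save("T2.npy",T);im=snap("wrist","w2")
m=cv2.inRange(cv2.cvtColor(im,cv2.COLOR_RGB2HSV),(20,130,80),(35,255,255))
for c in sorted(cv2.findContours(m,0,2)[0],key=cv2.contourArea)[-3:]:
    r=cv2.minAreaRect(c);print(cv2.contourArea(c),r,cv2.boundingRect(c),onz("wrist",r[0],.131,T))
print("pred",wpix([*C,.131],T),C,get_time(),get_ft_force().round(1))
E
```

```text
[-4.2 -3.7  4.6]
233.0 ((201.8340606689453, 393.99530029296875), (11.34943675994873, 73.66400909423828), 9.05788803100586) (196, 358, 18, 74) [ 0.6305877  -0.07591598  0.131     ]
371.5 ((99.48089599609375, 322.5350646972656), (20.823875427246094, 25.112802505493164), 73.61045837402344) (88, 311, 26, 25) [ 0.54849215 -0.13934221  0.131     ]
1068.0 ((324.0, 251.5), (31.0, 38.0), 90.0) (305, 236, 39, 32) [0.52421514 0.05308717 0.131     ]
pred [326.66386742 260.95603445] [0.53220638 0.05360099] 10.6917 [0.7 0.3 0.7]
```

View pics/w2.png

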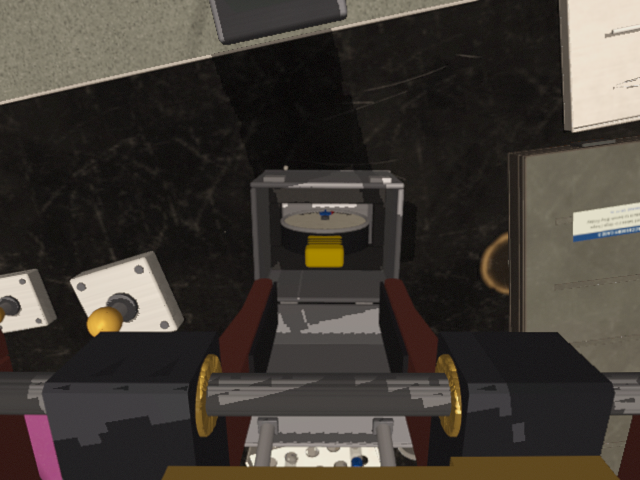

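The wrist view shows the grip's top face centred at (324.5,257), parallel to the case. The dial edge is visible at (325,218), the ball at (104,323), and the lid is fully back.

```bash
python3 - <<'E'
from h import *
psi,tx,ty=np.load("case.npy")
T=np.load("T2.npy")
g=onz("wrist",(324.5,256.8),.131,T);print("grip",g)
b=onz("wrist",(104,323),.064,T);print("ball",b)
cs=[onz("wrist",u,.026,T) for u in((71,288),(153,253),(182,326))];print(np.round(cs,4).tolist(),"blockC",(cs[0]+cs[2])/2)
M=Rdown(psi+np.pi/2);q=qR(M)
command_gripper(.7)
move_pose([g[0],g[1],.17],q)
print("hit",movel([g[0],g[1],.096],v=.12,until_force=8),get_tcp_pos())
command_gripper(0.0);print(get_grip_width()*88,get_ft_force().round(2))
movel([g[0],g[1],.235],v=.15);wait(1.)
print(get_ft_force().round(2),get_grip_width()*88,get_time(),get_tcp_pos())
np.save("T3.npy",wristT());im=snap("wrist","w3")
cv2.imwrite("pics/w3c.png",cv2.resize(im[150:330,200:440,::-1],None,fx=3.3,fy=3.3,interpolation=2))
E
```

```text
grip [0.52853099 0.05261771 0.131     ]
ball [ 0.57643316 -0.18271414  0.064     ]
[[0.5451, -0.2301, 0.026], [0.5243, -0.1305, 0.026], [0.6117, -0.1254, 0.026]] blockC [ 0.57840387 -0.17775164  0.026     ]
hit False [0.52924968 0.05273426 0.09698266]
30.183499639948874 [-0.45 -0.9  -0.5 ]
[ 0.12 -0.16 -2.06] 29.95237507350077 15.1167 [0.5285401  0.05260573 0.23502964]
```

View pics/w3c.png

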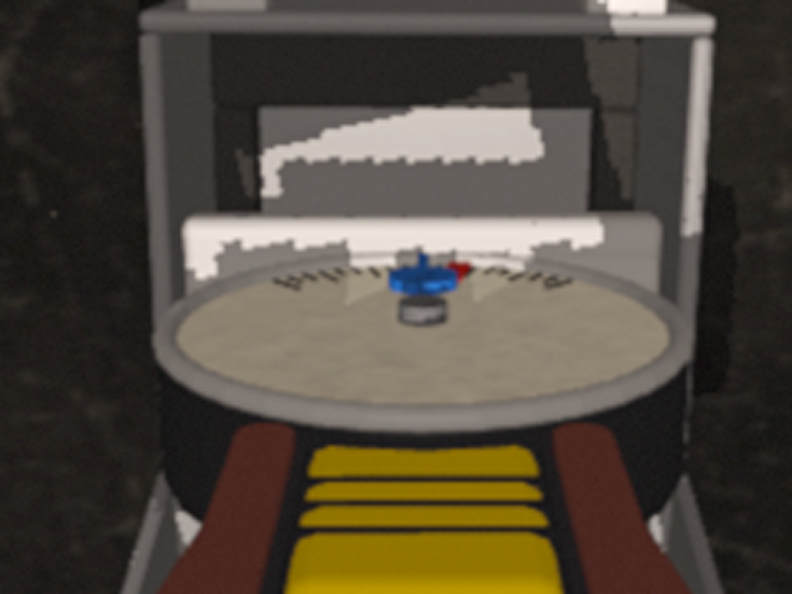

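Crop: gauge held, pointer tip at crop (422,265), red mark to its right at (459,270), which puts the mark at about +0.18 rad.

```bash
python3 - <<'E'
from h import *
psi,tx,ty=np.load("case.npy");S=[.5765,-.182]
movel([*S,.235],v=.2)
movel([*S,.182],v=.1);wait(.8)
f0=get_ft_force();print(f0.round(2),get_tcp_pos(),get_time())
print("contact",movel([*S,.158],v=.015,until_force=2.0),get_tcp_pos(),get_ft_force()-f0,get_time())
z=get_tcp_pos()[2]
movel([*S,max(z-.004,.162)],v=.02);wait(.5)
print(get_tcp_pos(),get_ft_force()-f0,get_time())
np.save("f0.npy",f0)
a=snap("side","s2");T=wristT();np.save("T4.npy",T);b=snap("wrist","w4")
x=cv2.resize(a[190:340,260:420],(400,375),interpolation=2);y=cv2.resize(b[180:300,240:400],(500,375),interpolation=2)
cv2.imwrite("pics/c4.png",np.hstack([x,y])[:,:800,::-1])
E
```

```text
[ 0.19 -0.5  -2.09] [ 0.57648204 -0.18199279  0.18197322] 18.0
contact True [ 0.57629842 -0.18196289  0.1675829 ] [ 0.31097    -0.29869154  2.4593732 ] 18.9583
[ 0.57655095 -0.18201293  0.16364866] [0.35144253 0.21902513 3.96785153] 19.8
```

View pics/c4.png

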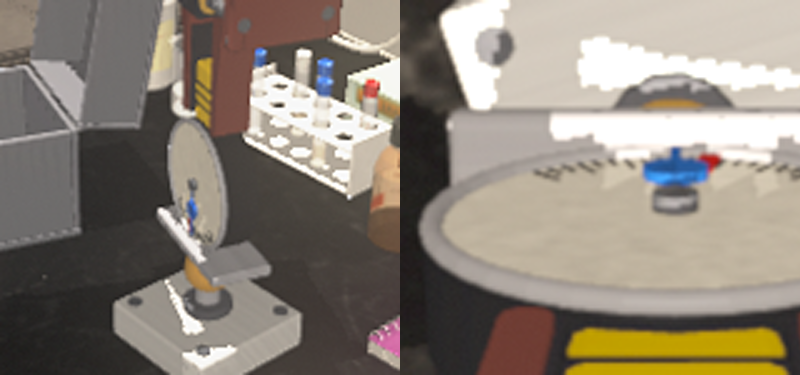

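The side view shows the foot resting centred on the brass ball (side crop about (205,270)), pressed about 5 mm at 4 N. The wrist crop shows the pointer tip at (675,152) and the red mark at (710,160).

```bash
cat >> h.py <<'E'
Zt=.0886  # foot below TCP along tool z
def gpt(y,z,x=-.012): # gauge frame -> tool frame
    return np.array([y,x,Zt-z])
def gproj(P):
    c=camera_info("wrist");q=np.linalg.inv(np.array(c["tool_from_camera"]))@np.append(P,1);q=np.array([q[0],-q[1],-q[2]])
    return cv2.projectPoints(q.reshape(1,1,3),np.zeros(3),np.zeros(3),np.array(c["intrinsics"]),np.array(c["dist"]))[0][0,0]
def angles(im):
    sub=im[190:260,240:400];hsv=cv2.cvtColor(sub,cv2.COLOR_RGB2HSV)
    red=cv2.inRange(hsv,(0,140,90),(8,255,255))|cv2.inRange(hsv,(172,140,90),(180,255,255))
    blue=cv2.inRange(hsv,(100,130,60),(125,255,255))
    ry,rx=np.nonzero(red);by,bx=np.nonzero(blue);t=by<=by.min()+2
    ag=np.linspace(-.5,.5,1001);off=.5*0
    U=np.array([gproj(gpt(.034*np.sin(a),.048-.034*np.cos(a)))[0] for a in ag])
    ur=(rx.min()+rx.max())/2+240 if len(rx) else np.nan;ub=bx[t].mean()+240
    f=lambda u:np.interp(u,U,ag)
    return dict(red=(len(rx),ur,ry.mean()+190 if len(rx) else 0,f(ur)),tip=(ub,by.min()+190,f(ub)),hubrange=(bx.min()+240,bx.max()+240),proj0=gproj(gpt(0,.014)),pivot=gproj(gpt(0,.048)))
E
python3 - <<'E'
from h import *
im=cv2.imread("pics/w4.png")[:,:,::-1]
im3=cv2.imread("pics/w3.png")[:,:,::-1]
for i in(im3,im):
  for k,v in angles(np.ascontiguousarray(i)).items(): print(k,np.round(v,3))
T=np.load("T4.npy");print("foot front top edge",onz("wrist",(320,214.6),.083,T),"S .5765,-.182")
E
```

```text
red [1.6000e+01 3.3850e+02 2.3125e+02 2.1800e-01]
tip [3.275e+02 2.270e+02 2.300e-02]
hubrange [318 337]
proj0 [326.173 230.399]
pivot [325.941 247.348]
red [1.50000e+01 3.38500e+02 2.31067e+02 2.18000e-01]
tip [3.27714e+02 2.28000e+02 2.70000e-02]
hubrange [318 337]
proj0 [326.173 230.399]
pivot [325.941 247.348]
foot front top edge [ 0.55568702 -0.181712    0.083     ] S .5765,-.182
```

```bash
cat >> h.py <<'E'
from scipy.spatial.transform import Rotation as Ro
psi,tx,ty=np.load("case.npy");B=np.array([.5765,-.182,.059]);xg=np.array([np.cos(psi),np.sin(psi),0])
def rock(a,dz=0,v=.03):
    Q=Ro.from_rotvec(-a*xg).as_matrix()
    movel(B+Q@np.array([0,0,.1636-.059])+[0,0,dz],qR(Q@Rdown(psi+np.pi/2)),v=v)
E
python3 - <<'E'
from h import *
for a in(.065,.13,.19): rock(a)
wait(2.)
print(get_ft_force()-np.load("f0.npy"),get_tcp_pos(),get_time(),get_grip_width()*88)
b=snap("wrist","w5")
for k,v in angles(b).items(): print(k,np.round(v,3))
s=snap("side","s5")
x=cv2.resize(s[210:330,290:400],(350,382),interpolation=2);y=cv2.resize(b[205:265,280:380],(450,270),interpolation=2)
y=cv2.copyMakeBorder(y,0,112,0,0,0)
cv2.imwrite("pics/c5.png",np.hstack([x,y])[:,:,::-1])
E
```

```text
[-0.87799276  3.34804712  3.89139646] [ 0.58028222 -0.16259572  0.16170526] 23.0083 29.654406480629817
red [2.000e+00 3.405e+02 2.300e+02 2.540e-01]
tip [3.38167e+02 2.27000e+02 2.12000e-01]
hubrange [325 343]
proj0 [326.209 230.401]
pivot [325.984 247.323]
```

View pics/c5.png

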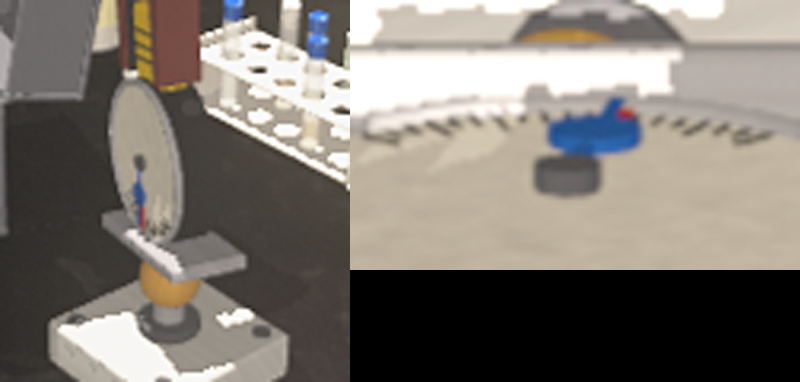

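Wrist crop: the pointer tip at (613,104) covers the left part of the red mark at (625,115), so it is just short of centre. The side crop shows the pointer lying along the red mark with the foot on the ball. Next I measure both at sub-pixel level.

```bash
cat >> h.py <<'E'
def fine(im):
    s=im[222:240,320:352].astype(float)
    r=np.clip(s[...,0]-np.maximum(s[...,1],s[...,2])-25,0,None); b=np.clip(s[...,2]-s[...,0]-30,0,None)
    rows=b.sum(1);cols=np.arange(320,352)
    rc=(r.sum(0)@cols)/max(r.sum(),1)
    return rc,[(i+222,round(float(b[i]@cols/rows[i]),2),int(rows[i])) for i in range(18) if rows[i]>40][:7],r.sum(0).astype(int)
E
python3 - <<'E'
from h import *
for n in("w3","w4","w5"):
    print(n,*fine(cv2.imread(f"pics/{n}.png")[:,:,::-1]),sep="\n")
E
```

```text
w3
339.2205533596838
[(227, 327.44, 66), (228, 327.7, 108), (229, 327.68, 110), (230, 327.61, 148), (231, 327.54, 495), (232, 327.98, 902), (233, 328.45, 952)]
[  0   0   0   0   0   0   0   0   0   0   0   0   0   0   0  12  68  99
 136 380 326 193  51   0   0   0   0   0   0   0   0   0]
w4
339.18305439330544
[(227, 327.69, 59), (228, 327.76, 176), (229, 327.69, 165), (230, 327.66, 237), (231, 327.73, 776), (232, 328.19, 1350), (233, 328.71, 1425)]
[  0   0   0   0   0   0   0   0   0   0   0   0   0   0   0  21 104 163
 228 548 478 288  82   0   0   0   0   0   0   0   0   0]
w5
341.0
[(227, 338.78, 118), (228, 338.1, 163), (229, 337.38, 146), (230, 336.99, 189), (231, 334.05, 596), (232, 334.18, 1204), (233, 333.91, 1368)]
[  0   0   0   0   0   0   0   0   0   0   0   0   0   0   0   0   0   0
   0   0  77 115  77   0   0   0   0   0   0   0   0   0]
```

```bash
python3 - <<'E'
from h import *
rock(.198,v=.02);wait(2.5)
for i in range(3):
    b=read_camera("wrist");print(*fine(b)[:2]);wait(.3)
print((get_ft_force()-np.load("f0.npy")).round(2),get_tcp_pos(),get_time(),get_grip_width()*88)
cv2.imwrite("pics/w6.png",b[:,:,::-1]);s=snap("side","s6");
x=cv2.resize(s[235:305,310:370],(330,385),interpolation=2);y=cv2.resize(b[215:250,310:360],(460,322),interpolation=2)
cv2.imwrite("pics/c6.png",np.hstack([x,cv2.copyMakeBorder(y,0,63,0,0,0)])[:,:,::-1])
E
```

```text
341.0612244897959 [(227, 338.99, 122), (228, 338.36, 151), (229, 337.89, 158), (230, 337.1, 181), (231, 334.15, 554), (232, 334.33, 1178), (233, 333.89, 1363)]
341.0628272251309 [(227, 338.98, 124), (228, 338.35, 152), (229, 337.89, 158), (230, 337.11, 185), (231, 334.17, 555), (232, 334.31, 1175), (233, 333.9, 1373)]
341.05641025641023 [(227, 338.98, 126), (228, 338.29, 156), (229, 337.85, 164), (230, 337.09, 184), (231, 334.18, 551), (232, 334.34, 1176), (233, 333.91, 1367)]
[-0.3   0.4   3.59] [ 0.5804569  -0.16181776  0.16156616] 26.9083 30.03142695967319
```

View pics/c6.png

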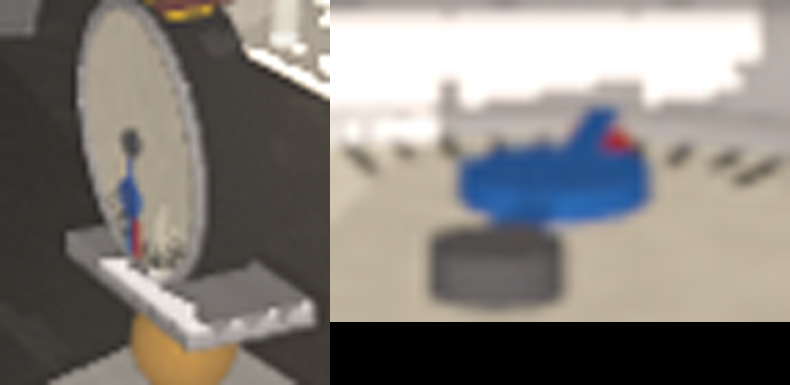

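```bash
python3 - <<'E'
from h import *
for n in("w4","w6"):
    s=cv2.imread(f"pics/{n}.png")[226:238,331:346,::-1].astype(int)
    r=s[...,0]-np.maximum(s[...,1],s[...,2]);b=s[...,2]-s[...,0]
    print(n,"R");print(r);print("B");print(b)
for a in(.18,.2,.22):
    print(a,[ (gproj(gpt(R*np.sin(a)+w*np.cos(a),.048-R*np.cos(a)+w*np.sin(a),-.011))+[1.5,0]).round(1).tolist() for R,w in((.034,0),(.034,-.002),(.034,.002),(.030,0),(.038,0))])
E
```

```text
w4 R
[[  11   11   11    9    9    9    9    9    9    9    9    9   10   10
    10]
 [   9    9   10    9    7    8    8    7    8    8    9   10   10   10
     9]
 [   9    9   10    8    9   19   24   17   14   15   17   19   11    3
     4]
 [  10    9    8    9   22   54   70   64   67   65   51   36    8    0
     0]
 [ -15  -18  -15   10   46  100  123  132  139  139  117   59   19   10
    11]
 [ -83  -89  -86  -53  -26    0   45  107  146  151  132   62   15   10
    11]
 [-114 -115 -115 -109 -104  -92  -56   21  118  136   85   18   10   10
    11]
 [-113 -113 -113 -115 -116 -120 -106  -10  106   86   28    9   10   12
    12]
 [-117 -119 -119 -116 -124 -137 -125  -10  104   51   13   10   12   11
    12]
 [-148 -149 -152 -145 -150 -162 -140  -23   43   25   12   12   12   12
    11]
 [-144 -144 -145 -142 -159 -173 -142  -36   16   13   12   12   12   11
    11]
 [-134 -129 -121 -119 -146 -147  -97  -12   12   13   12   13   12   12
    12]]
B
[[ -19  -19  -18  -15  -14  -15  -16  -17  -17  -17  -17  -16  -17  -17
   -17]
 [ -15  -15  -15  -14  -13  -14  -14  -15  -15  -15 
[... 2110 characters left out ...]
]
 [ 70  77  80  72  81  99 103  97  55  24  12  13  10 -23 -30]
 [101 101 100 100 100 101 100 101  97  93  94  92  68  10 -22]
 [102 100 100 102 101  99 101 101 102 101 103 105  93  36 -14]
 [101 100 101 101 100 100 100 101 100 100 101 105  98  40 -16]
 [107 105 106 108 107 106 109 110 109 112 112 116 106  41 -17]
 [113 113 115 124 125 124 125 125 124 122 124 122 102  38 -16]
 [108 107 113 126 133 135 133 133 130 121 113  95  52  -2 -28]]
0.18 [[337.9, 232.2], [334.6, 232.1], [341.2, 232.4], [336.8, 234.0], [338.9, 230.5]]
0.2 [[339.0, 232.3], [335.7, 232.1], [342.3, 232.5], [337.8, 234.0], [340.1, 230.6]]
0.22 [[340.1, 232.4], [336.8, 232.2], [343.4, 232.5], [338.8, 234.1], [341.4, 230.7]]
```

The bob hides part of the mark, so its centre column is biased. I'll rock briefly the other way to see the whole mark.

```bash
python3 - <<'E'
from h import *
for a in(.05,-.1,-.22): rock(a,v=.05)
wait(1.2)
ims=[read_camera("wrist") for _ in range(3)]
print((get_ft_force()-np.load("f0.npy")).round(2),get_time())
im=np.mean(ims,0);cv2.imwrite("pics/w7.png",im[:,:,::-1])
s=im[226:240,328:346];r=s[...,0]-np.maximum(s[...,1],s[...,2])
print(r.round().astype(int))
w=np.clip(r-30,0,None);ys,xs=np.mgrid[226:240,328:346]
print("centroid",(w*xs).sum()/w.sum(),(w*ys).sum()/w.sum())
for y in range(14):
    if w[y].sum()>60: print(226+y,round((w[y]*xs[y]).sum()/w[y].sum(),2))
h=im[236:262,310:345]; 
print(fine(im)[1])
y=cv2.resize(im[210:262,290:365].astype(np.uint8),(750,520),interpolation=2);cv2.imwrite("pics/c7.png",y[:,:,::-1])
E
```

```text
[-2.14 -3.33  4.22] 29.6333
[[   9    9    9   10    9   10   10    9    7    8    7    7    7    6
     7    8    7    6]
 [   8    9    8    8    9    9    8    9    9    9    9    9    8    8
     8    8    9   10]
 [   8    8    8    8    8    7    7   14   27   34   34   34   27   22
    15   10    9    0]
 [   9    9    8    8    8    7    8   26   65   83   86   85   75   60
    31   15    0    0]
 [  11   12   11   10    8   11   24   56  110  131  131  131  129   98
    41   16   10   10]
 [ -24   -4    5    8    9   24   50   97  133  137  137  139  135  102
    40   11   10   11]
 [ -94  -77  -42    6   12   34   80  128  138  137  137  136  114   62
    12    9   11   11]
 [-107 -109  -83   -4   23   60  124  150  149  148  149  129   68   22
     9   11   11   11]
 [-106 -112  -93  -10   40   88  133  136  133  134  136   96   35   12
    10   11   12   11]
 [-119 -120  -97  -13   22   36   38   37   36   37   48   40   18   11
    11   12   12   11]
 [-127 -124  -93   -9   11   12   12   11   11   12   17   17   12   12
    12   12   12   12]
 [-116  -99  -51    7   12   12   11   11   11   12   12   12   12   12
    12   11   11   12]
 [ -47  -13    8   11   12   12   12   12   12   12   12   12   12   12
    12   11   12   12]
 [ -12    6   10   10   11   12   12   12   13   12   12   12   12   12
    12   12   12   12]]
centroid 337.2934811767862 231.86685147098277
229 338.42
230 338.35
231 337.97
232 337.33
233 336.56
234 336.01
235 336.51
[(231, 322.98, 316), (232, 324.34, 714), (233, 324.89, 808), (234, 324.97, 819), (235, 325.02, 909), (236, 324.9, 996), (237, 324.48, 904)][ WARN:0@5.897] global loadsave.cpp:1063 imwrite_ Unsupported depth image for selected encoder is fallbacked to CV_8U.
```

View pics/c7.png

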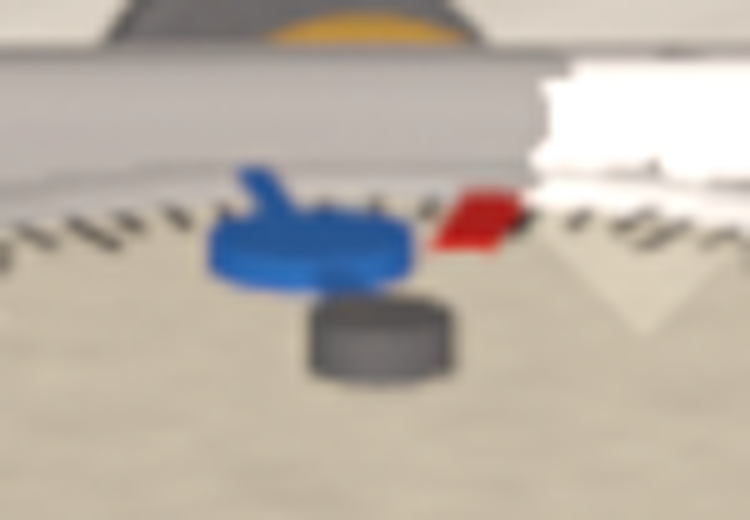

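The picture shows the whole red mark, centred at crop (480,220) or image column about 337.4, with the pointer tip at (253,178). The earlier estimate was biased, and the mark corresponds to a rock of about 0.17 rad.

```bash
python3 - <<'E'
from h import *
for a in(-.1,.05,.17): rock(a,v=.05)
wait(2.5)
def tip(b):
    s=b[225:229,328:348].astype(float);w=np.clip(s[...,2]-s[...,0]-5,0,None)
    return [round(float(w[i]@np.arange(328,348)/max(w[i].sum(),1)),2) for i in range(4)]
for i in range(2):
    b=read_camera("wrist");print(tip(b),fine(b)[:2]);wait(.4)
print((get_ft_force()-np.load("f0.npy")).round(2),get_tcp_pos(),get_time(),get_grip_width()*88,get_qvel().round(4))
print([tip(cv2.imread(f"pics/{n}.png")[:,:,::-1]) for n in("w5","w6")])
s=snap("side","s8");snap("wrist","w8")
x=cv2.resize(s[225:325,300:385],(330,388),interpolation=2);y=cv2.resize(b[215:250,310:360],(460,322),interpolation=2)
cv2.imwrite("pics/c8.png",np.hstack([x,cv2.copyMakeBorder(y,0,66,0,0,0)])[:,:,::-1])
E
```

```text
[0.0, 337.77, 337.36, 336.77] (np.float64(340.66749379652606), [(227, 337.26, 133), (228, 336.89, 158), (229, 336.2, 168), (230, 335.87, 227), (231, 333.2, 725), (232, 333.16, 1265), (233, 333.19, 1356)])
[0.0, 337.77, 337.38, 336.78] (np.float64(340.6775), [(227, 337.29, 133), (228, 336.9, 160), (229, 336.21, 166), (230, 335.88, 234), (231, 333.19, 726), (232, 333.14, 1266), (233, 333.17, 1356)])
[-1.78  1.55  4.13] [ 0.57988425 -0.16463276  0.16209841] 34.3 29.945441766559547 [-0.0002  0.0018  0.0007  0.0017 -0.0001  0.001 ]
[[0.0, 338.91, 338.65, 338.06], [0.0, 339.21, 338.92, 338.37]]
```

View pics/c8.png

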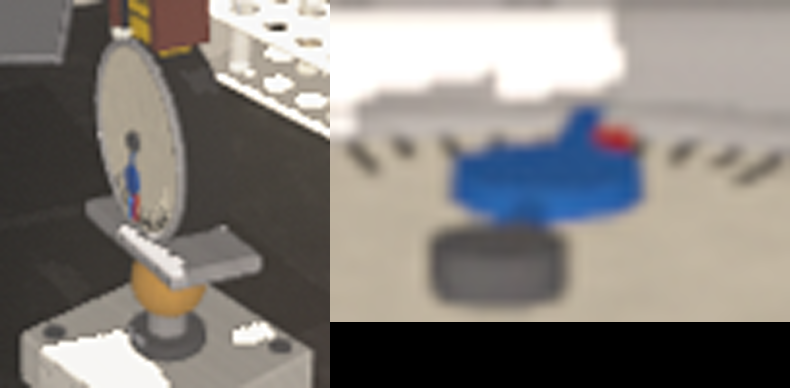

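The tip is at column 337.4, on the mark's unoccluded centre at 337.4. It is steady over repeated frames, and the foot is still on the pressed ball at about 4 N.

```bash
python3 -c "
from h import *
print(job_done(),get_time())"
```

```text
the job is handed in; nothing more can be done
the job is handed in; nothing more can be done
```

The job is handed in, with the gauge held still, its pointer on the red mark and the stud still pressed. It took about 34 s of the 58 s allowed.

- **Lid:** I pinched the bar and followed its arc back to about 1.745 rad, then let go. The next picture showed the lid standing open. The highest force I read at the wrist was about 27 N.
- **Gauge and stud:** I lifted the gauge by its yellow grip, about 30 mm between the pads, and set its foot on the ball of the larger stud block. The force rose by about 4 N, so the stud should be down about 5 mm of its 15 mm. The foot's front edge measured about 20 mm from the stud centre, so the foot is centred.
- **Pointer:** The final rock is 0.17 rad. The pointer tip was steady at image column 337.4, against 337.4 for the centre of the red mark.

**Checks that disagreed:**
- My first readings of the mark (0.19 to 0.20 rad) were too high because the pointer's bob hid part of it. I rocked the gauge the other way for a moment to see the whole mark, then corrected. I estimate the remaining error at about 0.01 rad.
- In the side view the red still shows slightly to one side of the pointer. I put this down to the pointer standing in front of the dial, but that view is too coarse to confirm it.
- A sideways force of about 2.4 N remained on the tool in the final pose.

I never moved or approached the bottles or the beaker. I did not take a separate final picture of them.

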